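# Close the packed take-home carton

## Task

Two cardboard take-home cartons stand open on the cookery-class table. Close the one that is packed with the steel bowl and the jar: first fold its plain flap down flat, then fold the flap with the orange strip down flat over it. Leave the empty carton open and do not touch it.

Things in the scene. Friction and masses are not known exactly. Their poses are not given: they have to be found in the camera images.
- packed_mouth (a point): Centre of the mouth of the packed carton, at its rim, 90 mm above the table, z up. Brown cardboard, 180 mm long (x), 150 mm wide (y), fixed to the table, on the robot's left or right, turned up to 15 degrees; a small steel bowl and a red-capped jar inside, below the rim. Its two flaps are hinged along the long rims: y = +75 mm (plain flap) and y = -75 mm (orange-strip flap).
- plain_flap (a joint): Angle (rad) of the packed carton's plain brown flap: 0 flat over the mouth, 1.57 upright, more leans outward (starts 1.65 to 2.1). Hinged on the +y rim, 1 mm above it; 88 mm from hinge to free edge, 176 mm along the hinge, 4 mm thick. The stiff crease holds any angle; under 2 N at the flap's middle folds it. Push its outer face inward, then press down.
- strip_flap (a joint): Angle (rad) of the packed carton's flap with a 26 mm orange strip along its free edge: 0 flat, 1.57 upright, more leans outward (starts 1.65 to 2.1). Hinged on the -y rim, 6 mm above it, so that it lies over the plain flap when shut. Same size and stiffness as the plain flap.
- empty_carton: The other carton, the same but with nothing in it, both flaps open; fixed. Origin at the centre of its underside, x along its 180 mm length, y across its 150 mm width. Its flaps stand up or lean out up to 40 mm beyond the long rims and reach 185 mm above the table. Not to be touched.

How it is judged:
By the outcome, as a careful person would: the job done as asked, in the order asked, and still so for the second after the job is handed in, with the robot touching nothing.
It also fails if it takes over 38 s, if anything falls off the work surface, if the arm or the gripper's body presses on something with over 40 N, if the wrist force passes 120 N, or if a joint passes its speed limit or range.

## Robot

A 6-joint arm with a two-finger parallel gripper is mounted at the origin on the work surface. World frame = base frame: x ahead of the robot, y to its left, z up, the work surface at z = 0. Lengths are in m, angles in degrees, forces in N, time in s.
With the tool pointing down it reaches from about 0.3 to 0.75 m from the base axis. Payload 8.5 kg.
Tool frame: the origin (TCP) lies at the very end of the fingers, on their centre line; the grasp point (between the pads) lies 19 mm behind it; x points along the fingers, y is the direction in which the jaws open and shut, and the axes are right-handed (so a half turn about x gives the same grasp; the last joint's range is limited). The gripper opens to 85 mm and grips with 20 to 120 N. Pads are 22 mm wide; open, the fingers measure 114 mm over their backs; the gripper's body (76 mm by 85 mm) begins 54 mm behind the grasp point. The pads swing forward as they close: fully open they stand 13 mm farther back than shut.
Start: joints at [-77.71, 21.807, 74.336, -0, 83.858, -12.336], TCP at [0.229, -0.5, 0.231] pointing down, gripper open.
Joint ranges: [-178.18, 178.18], [-50.72, 133.34], [12.68, 142.11], [-81.47, 261.47], [9.98, 163.14], [-165.26, 165.26]. Speed limits (degrees/s): [136.94, 136.94, 180, 180, 180, 180].

## Interface

Orientations are given as a 3x3 rotation matrix whose columns are the frame's x, y, z axes.
In Python, from rig import sensors, cams, env gives the robot as it stands.
- The arm moves only by the shell command python3 -m crank 'ROWS' [FORCE]. ROWS is a JSON object of lists of equal length, an entry for each row: "hand": the closure in counts, from 0 (fully open) to 255 (shut); "translation": the shift along the tool's x, y, z in m, a list of three; "dr": the turn, a rotation vector about the tool's x, y, z in rad, a list of three. A call has 1 to 5 rows; each row is the pose to reach, as a shift and turn from the pose commanded when the call began, along the tool's axes at that moment; what a row does not reach only later rows make up. A row lasts 1/10 s, in which the tool goes at most 50 mm and 8.59 degrees, less where a joint would pass 70% of its speed; a pose out of reach is approached as far as the arm can. A call with a gripper value outside its range is refused whole. The fingers move at their own pace and stop on an object; FORCE is the grip in N (left out, the last holds). Time passes only in rows, so rows that repeat a pose let the fingers close. It gives the time, the measured TCP pose, the force and the opening at its end, in the units of the state.
- sensors.observe(): the state, without advancing time (a new reading comes with each control period).
- cams.get_image(name): name is "scene" or "top" or "wrist"; returns (picture, depth): 420x560x3 uint8, blue, green, red; 420x560 float32, m along the optical axis (not along the pixel's ray), 0 where there is no reading.
- cams.calibration(name): a dict with "vertical_fov" (degrees; the focal length in pixels is half the picture's height over the tangent of half this angle, whatever the lens; pixels are square), "cx", "cy" (the principal point, pixels), "extrinsics" (4x4, takes a point from camera to world coordinates). Camera axes: x right, y down, z forward; pixel columns grow to the right and rows downward; lengths in m; the calibration is good to about 2 mm. A picture is of the moment at which its call begins: read the wrist's pose just before it. calibration takes no time and is no camera call; for the wrist camera it gives the pose at the moment of the call.
- env.close_job(): hands the job in, once; it reports no verdict.
The state is a dict: "time_s": time; "q": joint angles; "qvel": joint speeds; "joint_efforts": joint torques, N m; "position": TCP position; "tool_rot": TCP orientation; "ft_force": force on the tool from outside, world axes, zero at the start; "wrist_torque": the same for the moment, N m; "grip_width": finger opening in m.
Only numpy, scipy, OpenCV 4.12 (cv2) and the standard library are available. Lean on these libraries where they do the work, as an engineer would, in place of code of your own. Each camera call takes 0.05 s, during which the arm holds its last target. There are 200 camera calls.

## Working session

There is one attempt and no reset: what is moved stays moved. The work goes in short steps, Python scripts to look and compute and a shell command to move; the robot and the scene stay as the last step left them, time stands still between calls to the robot, and variables do not carry over. Pictures are saved under pics/ and viewed, about 8 in all and at most 12, crops included, and the job is handed in when it is done.

```bash
mkdir -p pics; ls; cat > h.py <<'E'
import numpy as np, cv2
from rig import sensors,cams,env
def grab(n,f):
    c=cams.calibration(n); im,d=cams.get_image(n); cv2.imwrite('pics/'+f+'.png',im); np.savez('pics/'+f+'.npz',d=d,E=np.array(c['extrinsics']),k=np.array([210/np.tan(np.radians(c['vertical_fov'])/2),c['cx'],c['cy']])); return im,d
def pts(f):
    z=np.load('pics/'+f+'.npz'); d=z['d']; F,cx,cy=z['k']; v,u=np.mgrid[:d.shape[0],:d.shape[1]]
    P=np.stack([(u-cx)*d/F,(v-cy)*d/F,d],-1); return P@z['E'][:3,:3].T+z['E'][:3,3]
E
python3 - <<'E'
from h import *
s=sensors.observe();print(s)
grab('top','top1');grab('scene','sc1')
for n in('top','scene','wrist'):print(n,cams.calibration(n))
a=cv2.imread('pics/top1.png');b=cv2.imread('pics/sc1.png')
E
```

```text
pics
{'time_s': 0.0, 'q': array([-7.77107556e+01,  2.18423307e+01,  7.43857184e+01, -6.44419499e-04,
        8.38588206e+01, -1.23355800e+01]), 'qvel': array([-0.10202419,  0.09245338, -0.02052688, -0.04591094,  0.06312752,
       -0.04585891]), 'joint_efforts': array([ 1.44205274e-03, -4.48461127e+01, -2.31281215e+01, -1.43875764e-04,
        4.73512613e-03,  6.85995175e-06]), 'position': array([ 0.22910253, -0.49968129,  0.23069354]), 'tool_rot': array([[-3.33636731e-04,  4.16675549e-01, -9.09055210e-01],
       [ 1.47903882e-03, -9.09054061e-01, -4.16675565e-01],
       [-9.99998851e-01, -1.48354622e-03, -3.12985485e-04]]), 'ft_force': array([-0.3703112 , -0.53998363, -0.87102187]), 'wrist_torque': array([ 0.03105006, -0.04413287, -0.00703709]), 'grip_width': 0.08557939433951611}
top {'vertical_fov': 44.268438883924475, 'cx': 283.126687982155, 'cy': 203.05402421756358, 'extrinsics': array([[ 0.02506482, -0.99482613,  0.09845163,  0.37335186],
       [-0.99956735, -0.02645618, -0.01285218, -0.00439692],
       [ 0.01539034, -0.09808689, -0.99505884,  1.32421956],
       [ 0.        ,  0.        ,  0.        ,  1.        ]])}
scene {'vertical_fov': 44.724858356592165, 'cx': 268.4975132636324, 'cy': 213.89626994245606, 'extrinsics': array([[-0.65639528,  0.61785707, -0.43289476,  1.03735717],
       [ 0.75440484,  0.54084813, -0.37196322,  0.46051292],
       [ 0.00431021, -0.57073281, -0.82112452,  1.10925888],
       [ 0.        ,  0.        ,  0.        ,  1.        ]])}
wrist {'vertical_fov': 61.42058884697027, 'cx': 280.79545643442145, 'cy': 206.31348362668058, 'extrinsics': array([[ 4.17980341e-01, -8.57749429e-01, -2.99263014e-01,
         3.05699369e-01],
       [-9.08455941e-01, -3.94826572e-01, -1.37185205e-01,
        -4.64182988e-01],
       [-4.86458684e-04,  3.29207982e-01, -9.44257310e-01,
         3.71816395e-01],
       [ 0.00000000e+00,  0.00000000e+00,  0.00000000e+00,
         1.00000000e+00]])}
```

View pics/top1.png

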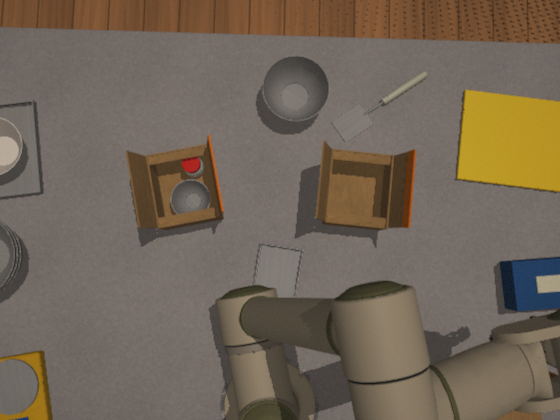

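View pics/sc1.png

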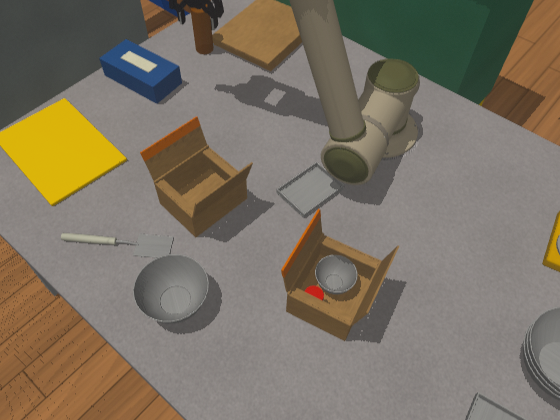

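Packed carton: image left (top ~ (185,190)), robot's left; its strip flap is on the side facing the empty carton (col ~215), plain flap on the outside (col ~142). The empty carton is at ~(360,190).

```bash
python3 - <<'E'
from h import *
P=pts('top1');Q=pts('sc1')
# rim end walls: z ~0.09
A=np.concatenate([P[120:250,110:240].reshape(-1,3),Q[190:350,260:410].reshape(-1,3)])
m=abs(A[:,2]-.088)<.006
m&=(A[:,1]>0.1)
r=cv2.minAreaRect((A[m][:,:2]*1000).astype(np.float32));print('rim',r,m.sum())
for v,u in [(155,149),(165,150),(226,151),(219,215),(153,207),(145,209),(229,139),(152,130),(138,209),(209,221)]:
    print('px',u,v,P[v,u].round(3))
# both cartons' flap tops
for nm,a in(('packed',A),('empty',np.concatenate([P[130:240,310:420].reshape(-1,3),Q[110:235,135:255].reshape(-1,3)]))):
    t=a[a[:,2]>.1]; 
    for lo in np.arange(.1,.2,.01):
        w=t[(t[:,2]>=lo)&(t[:,2]<lo+.01)]
        if len(w)>5:
            ym=np.median(w[:,1]); 
            for s in (w[w[:,1]>ym],w[w[:,1]<=ym]): print(nm,lo.round(2),len(s),s.mean(0).round(3),s.min(0)[:2].round(3),s.max(0)[:2].round(3))
E
```

```text
rim ((530.5426635742188, 223.534423828125), (184.74835205078125, 153.38217163085938), 12.282479286193848) 3091
px 149 155 [0.603 0.306 0.09 ]
px 150 165 [0.58  0.304 0.086]
px 151 226 [0.431 0.286 0.119]
px 215 219 [0.455 0.146 0.054]
px 207 153 [0.611 0.166 0.096]
px 209 145 [0.616 0.152 0.167]
px 139 229 [ 0.428  0.346 -0.004]
px 130 152 [0.595 0.331 0.165]
px 209 138 [0.629 0.151 0.182]
px 221 209 [0.47  0.119 0.173]
packed 0.1 164 [0.533 0.304 0.105] [0.457 0.288] [0.6   0.322]
packed 0.1 165 [0.53  0.176 0.105] [0.429 0.126] [0.634 0.287]
packed 0.11 180 [0.53  0.305 0.115] [0.449 0.289] [0.6   0.324]
packed 0.11 180 [0.53  0.181 0.115] [0.429 0.128] [0.634 0.289]
packed 0.12 180 [0.527 0.307 0.125] [0.456 0.291] [0.599 0.327]
packed 0.12 181 [0.529 0.17  0.125] [0.428 0.122] [0.636 0.291]
packed 0.13 190 [0.534 0.311 0.135] [0.455 0.295] [0.6  0.33]
packed 0.13 191 [0.525 0.18  0.135] [0.427 0.125] [0.635 0.294]
packed 0.14 185 [0.529 0.312 0.145] [0.454 0.297] [0.598 0.331]
packed 0.14 186 [0.53  0.176 0.145] [0.427 0.119] [0.635 0.297]
packed 0.15 180 [0.538 0.317 0.155] [0.4
[... 1027 characters left out ...]
9]
empty 0.14 287 [ 0.514 -0.186  0.145] [ 0.439 -0.292] [ 0.631 -0.1  ]
empty 0.14 287 [ 0.548 -0.297  0.145] [ 0.446 -0.305] [ 0.615 -0.292]
empty 0.15 292 [ 0.514 -0.191  0.155] [ 0.439 -0.295] [ 0.631 -0.095]
empty 0.15 292 [ 0.556 -0.3    0.155] [ 0.46  -0.311] [ 0.616 -0.295]
empty 0.16 303 [ 0.514 -0.184  0.165] [ 0.437 -0.298] [ 0.631 -0.093]
empty 0.16 303 [ 0.553 -0.303  0.165] [ 0.453 -0.311] [ 0.616 -0.298]
empty 0.17 432 [ 0.523 -0.159  0.174] [ 0.438 -0.301] [ 0.631 -0.091]
empty 0.17 433 [ 0.543 -0.307  0.176] [ 0.439 -0.317] [ 0.617 -0.301]
empty 0.18 51 [ 0.494 -0.302  0.181] [ 0.439 -0.306] [ 0.563 -0.295]
empty 0.18 51 [ 0.575 -0.31   0.181] [ 0.497 -0.314] [ 0.611 -0.306]
```

```bash
python3 -m crank '{"hand":[255,255,255],"translation":[[-0.03,0,0],[-0.05,0,0],[-0.05,0,0]],"dr":[[0.11,0,0],[0.22,0,0],[0.22,0,0]]}' 30
python3 - <<'E'
from h import *
A=np.concatenate([pts('top1')[120:250,110:240].reshape(-1,3),pts('sc1')[190:350,260:410].reshape(-1,3)])
c=np.array([.5305,.2235])
for deg in(12.3,):
    t=np.radians(deg);L=(A[:,:2]-c)@np.array([[np.cos(t),-np.sin(t)],[np.sin(t),np.cos(t)]])
    for s in(1,-1):
        m=(s*L[:,1]>.06)&(s*L[:,1]<.13)&(A[:,2]>.1)&(abs(L[:,0])<.085)
        M=np.c_[np.ones(m.sum()),L[m,0],A[m,2]-.09];k=np.linalg.lstsq(M,L[m,1],rcond=None)[0]
        print(s,k.round(4),'angle',np.pi/2+s*k[2],'x',L[m,0].min(),L[m,0].max(),A[m,2].max())
E
```

```text
time_s: 0.4
position: [0.2293, -0.5007, 0.2836]
tool_rot: [[0.001, 0.206, -0.978], [-0.004, -0.978, -0.206], [-1.0, 0.005, -0.0]]
ft_force: [0.4, -0.3, -0.3]
grip_width: 0.0441
1 [0.0735 0.0026 0.2528] angle 1.8235715325782524 x -0.08490432761340373 0.08463409945017808 0.18194583138537002
-1 [-0.0737  0.0011 -0.1844] angle 1.7551540068563032 x -0.08497559294689326 0.08496243589672277 0.18752104475155817
```

```bash
python3 -m crank '{"hand":[255,255,255,255,255],"translation":[[0,-0.04,-0.022],[0,-0.08,-0.044],[0,-0.12,-0.066],[0,-0.16,-0.088],[0,-0.2,-0.11]],"dr":[[0,0,0],[0,0,0],[0,0,0],[0,0,0],[0,0,0]]}'
python3 -m crank '{"hand":[255,255,255,255,255],"translation":[[0,-0.04,-0.022],[0,-0.08,-0.044],[0,-0.12,-0.066],[0,-0.16,-0.088],[0,-0.2,-0.11]],"dr":[[0,0,0],[0,0,0],[0,0,0],[0,0,0],[0,0,0]]}'
python3 -m crank '{"hand":[255,255,255,255,255],"translation":[[0,-0.04,-0.022],[0,-0.08,-0.044],[0,-0.12,-0.066],[0,-0.16,-0.088],[0,-0.2,-0.11]],"dr":[[0,0,0],[0,0,0],[0,0,0],[0,0,0],[0,0,0]]}'
python3 -m crank '{"hand":[255,255,255,255,255],"translation":[[0,-0.04,-0.022],[0,-0.08,-0.044],[0,-0.12,-0.066],[0,-0.16,-0.088],[0,-0.2,-0.11]],"dr":[[0,0,0],[0,0,0],[0,0,0],[0,0,0],[0,0,0]]}'
cat >> h.py <<'E'
def loc():
    s=sensors.observe();t=np.radians(12.3);p=s['position'];d=p[:2]-[.5305,.2235]
    print('t',s['time_s'],'local',(d@np.array([[np.cos(t),-np.sin(t)],[np.sin(t),np.cos(t)]])).round(4),'z',p[2].round(4),'F',s['ft_force'].round(1),'rot',s['tool_rot'].round(3).tolist())
E
python3 -c "from h import *;loc()"
```

```text
time_s: 0.9
position: [0.295, -0.2793, 0.2802]
tool_rot: [[-0.001, 0.21, -0.978], [0.002, -0.978, -0.21], [-1.0, -0.002, 0.0]]
ft_force: [1.2, -0.1, -0.2]
grip_width: -0.0
time_s: 1.4
position: [0.3607, -0.0609, 0.2805]
tool_rot: [[-0.001, 0.21, -0.978], [0.001, -0.978, -0.21], [-1.0, -0.001, 0.001]]
ft_force: [0.5, -0.9, -0.5]
grip_width: 0.0001
time_s: 1.9
position: [0.4267, 0.1577, 0.2803]
tool_rot: [[-0.002, 0.211, -0.978], [-0.0, -0.978, -0.211], [-1.0, -0.0, 0.002]]
ft_force: [0.8, -0.8, 0.8]
grip_width: 0.0003
time_s: 2.4
position: [0.4928, 0.376, 0.2799]
tool_rot: [[-0.002, 0.211, -0.978], [-0.001, -0.978, -0.211], [-1.0, 0.001, 0.002]]
ft_force: [1.6, -0.2, -0.6]
grip_width: -0.0003
t 2.4 local [-0.0044  0.157 ] z 0.2799 F [ 1.6 -0.2 -0.6] rot [[-0.002, 0.211, -0.978], [-0.001, -0.978, -0.211], [-1.0, 0.001, 0.002]]
```

```bash
python3 -m crank '{"hand":[255,255,255,255,255],"translation":[[0.045,0,0],[0.09,0,0],[0.124,0,0],[0.124,0,0],[0.124,0.03,0]],"dr":[[0,0,0],[0,0,0],[0,0,0],[0,0,0],[0,0,0]]}'
python3 -m crank '{"hand":[255,255,255,255,255],"translation":[[0,0.015,0],[0,0.025,0],[0,0.035,0],[0.002,0.044,0],[0.004,0.053,0]],"dr":[[0,0,0],[0,0,0],[0,0,0],[0,0,0],[0,0,0]]}'
python3 -c "from h import *;loc()"
python3 -m crank '{"hand":[255,255,255,255,255],"translation":[[0.003,0.009,0],[0.008,0.018,0],[0.014,0.027,0],[0.021,0.034,0],[0.028,0.04,0]],"dr":[[0,0,0],[0,0,0],[0,0,0],[0,0,0],[0,0,0]]}'
python3 -c "from h import *;loc();grab('scene','sc2')"
```

```text
time_s: 2.9
position: [0.4984, 0.3465, 0.1571]
tool_rot: [[-0.001, 0.213, -0.977], [0.0, -0.977, -0.213], [-1.0, -0.001, 0.001]]
ft_force: [0.5, -1.3, 0.5]
grip_width: -0.0
time_s: 3.4
position: [0.5103, 0.2926, 0.1535]
tool_rot: [[0.0, 0.209, -0.978], [0.0, -0.978, -0.209], [-1.0, -0.0, -0.001]]
ft_force: [0.3, 0.1, 1.2]
grip_width: 0.0001
t 3.4 local [-0.005   0.0718] z 0.1535 F [0.3 0.1 1.2] rot [[0.0, 0.209, -0.978], [0.0, -0.978, -0.209], [-1.0, -0.0, -0.001]]
time_s: 3.9
position: [0.5186, 0.2532, 0.1246]
tool_rot: [[-0.0, 0.208, -0.978], [-0.0, -0.978, -0.208], [-1.0, 0.0, 0.0]]
ft_force: [0.8, 1.1, 0.3]
grip_width: -0.0002
t 3.9 local [-0.0053  0.0315] z 0.1246 F [0.8 1.1 0.3] rot [[-0.0, 0.208, -0.978], [-0.0, -0.978, -0.208], [-1.0, 0.0, 0.0]]
```

View pics/sc2.png

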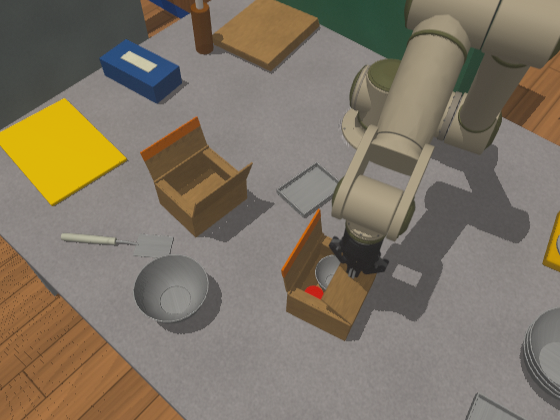

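The plain flap (~(350,295)) is folding in ahead of the fingers. I'll continue down to flat.

```bash
python3 -m crank '{"hand":[255,255,255,255,255],"translation":[[0.009,0.003,0],[0.018,0.006,0],[0.025,0.008,0],[0.03,0.009,0],[0.032,0.009,0]],"dr":[[0,0,0],[0,0,0],[0,0,0],[0,0,0],[0,0,0]]}'
python3 -c "from h import *;loc()"
python3 -m crank '{"hand":[255,255],"translation":[[0.001,0,0],[0.001,0,0]],"dr":[[0,0,0],[0,0,0]]}'
python3 -c "from h import *;loc()"
```

```text
time_s: 4.45
position: [0.5203, 0.2451, 0.0946]
tool_rot: [[0.0, 0.208, -0.978], [0.0, -0.978, -0.208], [-1.0, -0.0, -0.0]]
ft_force: [-8.4, -3.4, 25.5]
grip_width: 0.0002
t 4.45 local [-0.0054  0.0233] z 0.0946 F [-8.4 -3.4 25.5] rot [[0.0, 0.208, -0.978], [0.0, -0.978, -0.208], [-1.0, -0.0, -0.0]]
time_s: 4.65
position: [0.5203, 0.2451, 0.0946]
tool_rot: [[0.002, 0.209, -0.978], [0.0, -0.978, -0.209], [-1.0, 0.0, -0.002]]
ft_force: [-7.6, -2.8, 21.2]
grip_width: 0.0002
t 4.65 local [-0.0054  0.0233] z 0.0946 F [-7.6 -2.8 21.2] rot [[0.002, 0.209, -0.978], [0.0, -0.978, -0.209], [-1.0, 0.0, -0.002]]
```

```bash
python3 -m crank '{"hand":[255,255,255,255,255],"translation":[[-0.04,0,0],[-0.085,0,0],[-0.13,0,0],[-0.165,0,0],[-0.17,0.03,0]],"dr":[[0,0,0],[0,0,0],[0,0,0],[0,0,0],[0,0,0]]}'
python3 -m crank '{"hand":[255,255,255,255,255],"translation":[[0,0.045,0],[0,0.09,0],[0,0.13,0],[0,0.15,0],[0,0.15,0]],"dr":[[0,0,0],[0,0,0],[0,0,0],[0,0,0],[0,0,0]]}'
python3 - <<'E'
from h import *
loc()
grab('top','top2');grab('scene','sc3')
t=np.radians(12.3)
for f in('top2','sc3'):
    A=pts(f).reshape(-1,3);L=(A[:,:2]-[.5305,.2235])@np.array([[np.cos(t),-np.sin(t)],[np.sin(t),np.cos(t)]])
    for lo in(-.005,.02,.045,.065):
        m=(abs(L[:,0])<.07)&(abs(L[:,1]-lo)<.006)&(A[:,2]<.2);print(f,lo,m.sum(),np.percentile(A[m,2],[10,50,90]).round(4) if m.sum() else '')
E
```

```text
time_s: 5.15
position: [0.5272, 0.2178, 0.2668]
tool_rot: [[0.008, 0.212, -0.977], [0.002, -0.977, -0.212], [-1.0, -0.0, -0.008]]
ft_force: [0.1, -0.7, -0.7]
grip_width: 0.0
time_s: 5.65
position: [0.5583, 0.0666, 0.2618]
tool_rot: [[-0.001, 0.205, -0.979], [-0.0, -0.979, -0.205], [-1.0, 0.0, 0.001]]
ft_force: [-0.2, 0.4, 0.7]
grip_width: -0.0001
t 5.65 local [-0.0063 -0.1592] z 0.2618 F [-0.2  0.4  0.7] rot [[-0.001, 0.205, -0.979], [-0.0, -0.979, -0.205], [-1.0, 0.0, 0.001]]
top2 -0.005 139 [0.0907 0.0938 0.0966]
top2 0.02 291 [0.0908 0.0939 0.0966]
top2 0.045 299 [0.0905 0.094  0.0975]
top2 0.065 290 [0.0905 0.0939 0.0971]
sc3 -0.005 297 [0.0929 0.0954 0.0979]
sc3 0.02 301 [0.0933 0.0956 0.0977]
sc3 0.045 313 [0.0933 0.0953 0.0977]
sc3 0.065 315 [0.0929 0.0958 0.098 ]
```

View pics/sc3.png

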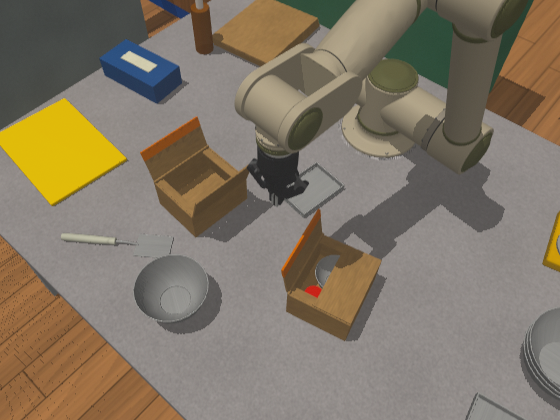

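The plain flap is flat (level to about 1 mm). The gripper is now outside the strip flap, clear of the empty carton.

```bash
python3 -m crank '{"hand":[255,255,255,255,255],"translation":[[0.04,0,0],[0.08,0,0],[0.102,0,0],[0.102,0,0],[0.102,-0.03,0]],"dr":[[0,0,0],[0,0,0],[0,0,0],[0,0,0],[0,0,0]]}'
python3 -m crank '{"hand":[255,255,255,255,255],"translation":[[0,-0.015,0],[0,-0.025,0],[0,-0.035,0],[0.002,-0.044,0],[0.004,-0.055,0]],"dr":[[0,0,0],[0,0,0],[0,0,0],[0,0,0],[0,0,0]]}'
python3 -m crank '{"hand":[255,255,255,255,255],"translation":[[0.003,-0.009,0],[0.008,-0.018,0],[0.014,-0.027,0],[0.021,-0.034,0],[0.028,-0.04,0]],"dr":[[0,0,0],[0,0,0],[0,0,0],[0,0,0],[0,0,0]]}'
python3 -c "from h import *;loc()"
```

```text
time_s: 6.25
position: [0.5524, 0.0976, 0.1609]
tool_rot: [[0.001, 0.206, -0.978], [-0.001, -0.978, -0.206], [-1.0, 0.001, -0.001]]
ft_force: [0.7, 1.0, 0.8]
grip_width: 0.0002
time_s: 6.75
position: [0.5403, 0.1525, 0.1564]
tool_rot: [[0.001, 0.208, -0.978], [-0.0, -0.978, -0.208], [-1.0, 0.0, -0.001]]
ft_force: [0.2, -0.1, -0.1]
grip_width: 0.0
time_s: 7.25
position: [0.5316, 0.1918, 0.1275]
tool_rot: [[-0.0, 0.208, -0.978], [-0.0, -0.978, -0.208], [-1.0, 0.0, 0.0]]
ft_force: [0.1, -0.9, 0.9]
grip_width: -0.0001
t 7.25 local [-0.0057 -0.0312] z 0.1275 F [ 0.1 -0.9  0.9] rot [[-0.0, 0.208, -0.978], [-0.0, -0.978, -0.208], [-1.0, 0.0, 0.0]]
```

```bash
python3 -m crank '{"hand":[255,255,255,255,255],"translation":[[0.009,-0.003,0],[0.017,-0.006,0],[0.023,-0.008,0],[0.028,-0.009,0],[0.03,-0.009,0]],"dr":[[0,0,0],[0,0,0],[0,0,0],[0,0,0],[0,0,0]]}'
python3 -m crank '{"hand":[255,255],"translation":[[0,0,0],[0,0,0]],"dr":[[0,0,0],[0,0,0]]}'
python3 -c "from h import *;loc()"
```

```text
time_s: 7.75
position: [0.5301, 0.2, 0.0996]
tool_rot: [[0.001, 0.208, -0.978], [-0.0, -0.978, -0.208], [-1.0, 0.0, -0.001]]
ft_force: [-9.0, -2.5, 24.2]
grip_width: -0.0001
time_s: 7.95
position: [0.53, 0.2, 0.0998]
tool_rot: [[0.001, 0.208, -0.978], [0.0, -0.978, -0.208], [-1.0, 0.0, -0.001]]
ft_force: [-4.7, -1.4, 15.0]
grip_width: 0.0001
t 7.95 local [-0.0055 -0.0229] z 0.0998 F [-4.7 -1.4 15. ] rot [[0.001, 0.208, -0.978], [0.0, -0.978, -0.208], [-1.0, 0.0, -0.001]]
```

Seated with firm contact, as for the first flap. I'll retreat and check.

```bash
python3 -m crank '{"hand":[255,255,255,255,255],"translation":[[-0.04,0,0],[-0.085,0,0],[-0.13,0,0],[-0.165,0,0],[-0.17,0.03,0]],"dr":[[0,0,0],[0,0,0],[0,0,0],[0,0,0],[0,0,0]]}'
python3 -m crank '{"hand":[255,255,255,255,255],"translation":[[0,0.03,0.03],[0,0.06,0.06],[0,0.09,0.09],[0,0.12,0.11],[0,0.12,0.11]],"dr":[[0,0,0],[0,0,0],[0,0,0],[0,0,0],[0,0,0]]}'
python3 - <<'E'
from h import *
loc()
grab('top','top3');grab('scene','sc4')
t=np.radians(12.3)
for f in('top3','sc4'):
    A=pts(f).reshape(-1,3);L=(A[:,:2]-[.5305,.2235])@np.array([[np.cos(t),-np.sin(t)],[np.sin(t),np.cos(t)]])
    for lo in(-.065,-.045,-.02,.005,.03,.06):
        m=(abs(L[:,0])<.07)&(abs(L[:,1]-lo)<.006)&(A[:,2]<.2);print(f,lo,m.sum(),np.percentile(A[m,2],[10,50,90]).round(4) if m.sum() else '')
E
```

```text
time_s: 8.45
position: [0.5369, 0.1726, 0.273]
tool_rot: [[0.009, 0.212, -0.977], [0.002, -0.977, -0.212], [-1.0, 0.0, -0.009]]
ft_force: [1.0, -1.0, -1.0]
grip_width: 0.0003
time_s: 8.95
position: [0.4525, 0.0277, 0.2685]
tool_rot: [[0.0, 0.204, -0.979], [-0.001, -0.979, -0.204], [-1.0, 0.001, -0.0]]
ft_force: [0.3, 0.1, -0.7]
grip_width: 0.0
t 8.95 local [-0.118  -0.1746] z 0.2685 F [ 0.3  0.1 -0.7] rot [[0.0, 0.204, -0.979], [-0.001, -0.979, -0.204], [-1.0, 0.001, -0.0]]
top3 -0.065 205 [0.0963 0.0991 0.1018]
top3 -0.045 285 [0.0958 0.0989 0.1015]
top3 -0.02 292 [0.0961 0.0988 0.1016]
top3 0.005 294 [0.0963 0.0992 0.1028]
top3 0.03 295 [0.0911 0.0942 0.0975]
top3 0.06 292 [0.091  0.0939 0.0971]
sc4 -0.065 287 [0.098  0.1003 0.1028]
sc4 -0.045 291 [0.0982 0.1008 0.103 ]
sc4 -0.02 300 [0.0982 0.1006 0.1031]
sc4 0.005 303 [0.0984 0.1009 0.1034]
sc4 0.03 304 [0.093  0.0954 0.098 ]
sc4 0.06 312 [0.0931 0.0954 0.0979]
```

View pics/sc4.png

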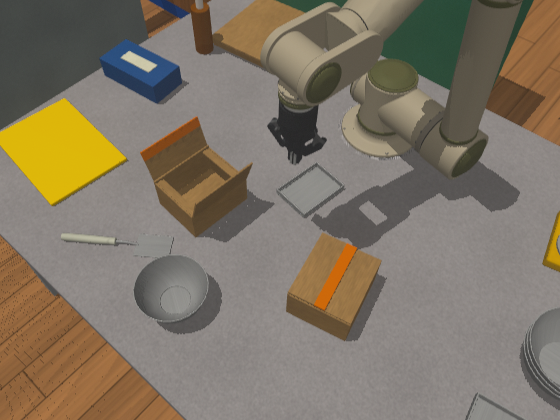

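The packed carton (~(335,285)) is shut, with the orange strip on top. The empty carton (~(200,180)) looks unchanged and the robot is clear.

```bash
python3 -c "from h import *;print(env.close_job());loc()"
```

```text
the job is handed in; nothing more can be done
None
the job is handed in; nothing more can be done
```

The packed carton, on the robot's left, is closed. I folded the plain flap down flat first, then the orange-strip flap down over it, using the shut fingers. I handed the job in about 9 s into the run.

- **Flaps:** In the last depth check both lay level to about 1 mm. The plain flap measured about 94 mm above the table and the strip flap about 99 mm, with the strip flap on top.
- **Forces:** The wrist force readings, taken at the end of each move, peaked at about 27 N while pressing the flaps down. They were near zero after I backed off.
- **Empty carton:** It is still open and looks unchanged in the last picture. The gripper stayed well clear of it by my measurements.
- **Problems:** No check failed. The two cameras differed by about 1.5 mm in height, which is within their calibration.

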